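# Scan the tile ticket with the hand scanner

### The job

Draw the hand scanner out of its charging dock by its head, set it down flat on the bench and let go, then take it again by its handle. Reach the head into the bay between the two tile stacks, point the window square at the middle of the sloping barcode ticket about 45 mm off, right way up, and hold it steady there for a good second without knocking the tiles. Then lay the scanner flat in its shaped nest in the white tray, head in the wide end, let go, and leave the brush, putty knife, sponge and tape roll where they are.

Things in the scene. Friction and masses are not known exactly. Their poses are not given: they have to be found in the camera images.
- scanner: Loose hand barcode scanner lying flat, 190 mm long, about 0.24 kg: grey head 75 long x 46 wide x 40 high (x +20 to +95 mm), black straight handle 115 long x 30 wide x 34 high (x -95 to +20), undersides flush. Origin at mid-length on the underside, near its balance point; x from handle to head (beam direction), z out of its top.
- scanner_window (a point): Centre of the dark window in the head's end face, at (95, 0, 20) mm in the scanner's frame.
- scanner_focus (a point): Best reading point of the beam, 45 mm straight ahead of the window, at (140, 0, 20) mm in the scanner's frame.
- dock: Fixed grey charging sleeve, 127 long x 58 wide x 56 mm high, on the bench; mouth plane at x = -57 mm. It covers the parked scanner's whole handle (4 mm clear each side, 10 above); only the head sticks out, towards the dock's -x. The scanner slides straight out along -x, resting on the bench. Origin under its middle.
- rack: Fixed plywood board 200 x 200 x 8 mm with two stacks of pale tiles (x -60 to +120 mm, each 60 wide, tops 118 mm above the bench) and between them a bay 72 mm wide centred on y = 0, open above and towards -x, with the ticket inside. Origin on the bench; x points into the bay.
- label: White barcode ticket 62 wide x 56 mm tall, at (55, 0, 70) mm in the rack's frame. Origin: centre of its printed face, which looks along its -x, out of the bay and 35 degrees (0.61 rad) upwards; y across the bay, z up the slope. To aim: scanner x along ticket x (nose 35 degrees down), scanner y along ticket y, focus point on this origin.
- tray: Fixed white tray, x +-120, y -130 to +60 mm, rims 16 high, floor 4. Scanner nest on y = 0, inside x -108 to +108, walls 22 high: wide end 56 mm apart at x +35 to +108 (head), narrow end 40 apart at x -108 to -80 (handle end), open between for fingers (rims y -60, +56). Laid home, the scanner's origin is 4 mm over the tray's, x along x. Brush beyond y -64. Origin on the bench.
- tile_stack: Fixed plain stack of pale tiles without a ticket, 180 x 85 x 60 mm high, origin under its middle; not part of the job.
- brush: Bystander: brush 170 mm long in the tray's plain compartment.
- putty_knife: Bystander: putty knife 170 mm long lying on the bench.
- sponge: Bystander: brown block sponge 120 x 75 x 35 mm.
- tape_roll: Bystander: cardboard-coloured tape roll 90 mm across, 25 mm high, flat on the bench.
Not all that is in view belongs to the job. Several things have the shape of the scanner; the one meant has the colours described above.

How it is judged:
On the way, in this order (a step that is already met when the one before it is completed fails the run):
1. The scanner lies flat on the bench or tray, clear of its dock and let go (horizontal distance between scanner and dock above 0.16 m and height (world z) of scanner below 0.03 m and angle between scanner's own z axis and vertical below 0.15 rad and contact force between the fingers and scanner below 0.2 N and linear speed of scanner below 0.02 m/s), for 0.3 s.
2. Held by its handle, the scanner points square at the ticket (within 0.3 rad, right way up), its window 27 to 63 mm off and the beam within 14 mm of the middle, still for 1 s (contact force between the fingers and scanner above 1 N and x of the grasp point in the frame of scanner below 0.015 m and x of scanner_focus in the frame of label between -0.018 and 0.018 m and y of scanner_focus in the frame of label between -0.014 and 0.014 m and z of scanner_focus in the frame of label between -0.014 and 0.014 m and angle between the x axis of scanner and the x axis of label, either way round below 0.3 rad and angle between the y axis of scanner and the y axis of label, either way round below 0.3 rad and angle between scanner's own z axis and vertical below 1.4 rad and linear speed of scanner below 0.015 m/s and angular speed of scanner below 0.15 rad/s), for 1 s.
At the end, for the whole second after the job is handed in: The scanner lies flat (within 0.08 rad) and still in its nest in the tray, head in the wide end: its origin within 16 mm along and 10 mm across of the tray's origin and its underside less than 9 mm above the bench (nest floor 4 mm); released (x of scanner in the frame of tray between -0.016 and 0.016 m and y of scanner in the frame of tray between -0.01 and 0.01 m and z of scanner in the frame of tray below 0.009 m and x of scanner_window in the frame of tray between 0.075 and 0.115 m and y of scanner_window in the frame of tray between -0.012 and 0.012 m and angle between scanner's own z axis and vertical below 0.08 rad and contact force between the fingers and scanner below 0.1 N and linear speed of scanner below 0.01 m/s); the robot touches nothing.
It fails at once if A bystander (brush, putty knife, sponge, tape roll) is moved by more than 40 mm (distance of any of brush, putty_knife, sponge, tape_roll from where it was at the start of the episode above 0.04 m).
It fails at once if The scanner knocks against the tile rack or its ticket with more than 8 N (contact force between scanner and rack above 8 N).
It also fails if it takes over 64 s, if anything falls off the work surface, if the arm or the gripper's body presses on something with over 40 N, if the wrist force passes 120 N, or if a joint passes its speed limit or range.

### The arm

A 6-joint arm with a two-finger parallel gripper is mounted at the origin on the work surface. World frame = base frame: x ahead of the robot, y to its left, z up, the work surface at z = 0. Lengths are in m, angles in rad, forces in N, time in s.
With the tool pointing down it reaches from about 0.35 to 0.875 m from the base axis. Payload 4.2 kg.
Tool frame: the origin (TCP) lies at the very end of the fingers, on their centre line; the grasp point (between the pads) lies robot.pinch_z behind it (robot.pinch_z is the distance from the TCP to the grasp point, in m); z points along the fingers, y is the line along which they close (so a half turn about z gives the same grasp; the last joint's range is limited). The gripper opens to 85 mm and grips with 20 to 120 N. Pads are 22 mm wide; open, the fingers measure 114 mm over their backs; the gripper's body (76 mm by 85 mm) begins 54 mm behind the grasp point. The pads swing forward as they close: fully open they stand 13 mm farther back than shut.
Start: joints at [1.463, 0.385, 0.008, 0, -1.194, -0.259], TCP at [0.224, 0.583, 0.231] pointing down, gripper open.
Joint ranges: [-3.14, 3.14], [-1.21, 2.06], [-1.07, 1.41], [-3.16, 2.05], [-2.99, -0.16], [-3.1, 3.1]. Speed limits (rad/s): [2.79, 2.79, 3.14, 3.14, 3.14, 3.14].

### API

Orientations are given as [roll, pitch, yaw] about the fixed x, y, z axes, in that order (R = Rz(yaw) Ry(pitch) Rx(roll)).
In Python, from rig import robot, get_image, calibration gives the robot as it stands.
- The arm moves only by the tool arm_command, never from a script. Its argument "deltas" is a list of rows, each an object with "translation": the shift along the tool's x, y, z each as a share of 15 cm, from -1 to 1, a list of three; "rot": the turn, a rotation vector about the tool's x, y, z each as a share of 90 degrees, from -1 to 1, a list of three; "fingers": the opening, from 0 (shut) to 1 (fully open). In form: [{"translation": [tx, ty, tz], "rot": [wx, wy, wz], "fingers": fingers}, ...]. A call has 1 to 8 rows; each row is the pose to reach, as a shift and turn from the pose commanded when the call began, along the tool's axes at that moment; what a row does not reach only later rows make up. A row lasts 1/8 s, in which the tool goes at most 62.5 mm and 10.7 degrees, less where a joint would pass 70% of its speed; a pose out of reach is approached as far as the arm can. A call with a number of a shift or a turn outside -1 to 1 is refused whole. A call with a gripper value outside its range is refused whole. The fingers move at their own pace and stop on an object; the grip force is fixed at half the most. Time passes only in rows, so rows that repeat a pose let the fingers close. It gives the time, the measured TCP pose, the force, the opening and the grip force at its end, in the units of the state.
- robot.sense(): the state, without advancing time (a new reading comes with each control period).
- get_image(name): name is "scene" or "side" or "wrist"; returns (picture, depth): 420x560x3 uint8, red, green, blue; 420x560 float32, m along the optical axis (not along the pixel's ray), 0 where there is no reading.
- calibration(name): a dict with "camera_matrix" (3x3 intrinsics, pixels), "R" (3x3) and "t" (3): a world point X has camera coordinates R X + t. Camera axes: x right, y down, z forward; pixel columns grow to the right and rows downward; lengths in m; the calibration is good to about 2 mm. A picture is of the moment at which its call begins: read the wrist's pose just before it. calibration takes no time and is no camera call; for the wrist camera it gives the pose at the moment of the call.
- robot.job_done(): hands the job in; it is judged then, once.
The state is a dict: "time_s": time; "qpos": joint angles; "qvel": joint speeds; "effort": joint torques, N m; "position": TCP position; "ee_rot": TCP orientation; "contact_force": force on the tool from outside, world axes, zero at the start; "torque": the same for the moment, N m; "grip_width": opening from 0.0 (shut) to 1.0 (fully open); "grasp_force": force on a finger pad.
Only numpy, scipy, OpenCV 4.12 (cv2) and the standard library are available. Lean on these libraries where they do the work, as an engineer would, in place of code of your own. Each camera call takes 0.05 s, during which the arm holds its last target. There are 200 camera calls.

## Working session

There is one attempt and no reset: what is moved stays moved. The work goes in short steps, Python scripts to look and compute and a tool call to move; the robot and the scene stay as the last step left them, time stands still between calls to the robot, and variables do not carry over. Pictures are saved under pics/ and viewed, at most 10 in all, crops included, and the job is handed in when it is done.

Besides the shell and the picture viewer there is one more tool, called in YAML: its name, and indented under it one key for each argument. arm_command: Moves the arm, as the interface text tells. Shift numbers are shares of 15 cm and turn numbers shares of 90 degrees, none past 1 either way. Its arguments: {"type":"object","properties":{"deltas":{"type":"array","items":{"type":"object","properties":{"translation":{"type":"array","items":{"type":"number","minimum":-1,"maximum":1}},"rot":{"type":"array","items":{"type":"number","minimum":-1,"maximum":1}},"fingers":{"type":"number"}}}}},"required":["deltas"]}

```bash
mkdir -p pics; cat > h.py <<'E'
import numpy as np, cv2
from scipy.spatial.transform import Rotation as Ro
from rig import robot,get_image,calibration
def grab(n,f=None):
    c=calibration(n); p,d=get_image(n)
    if f: cv2.imwrite('pics/'+f,p[...,::-1])
    K=np.array(c['camera_matrix']);R=np.array(c['R']);t=np.array(c['t'])
    v,u=np.mgrid[:d.shape[0],:d.shape[1]]
    X=np.stack([(u-K[0,2])/K[0,0]*d,(v-K[1,2])/K[1,1]*d,d],-1)
    W=(X-t)@R
    W[d==0]=np.nan
    return p,W,(K,R,t)
E
python3 - <<'E'
from h import *
print(robot.pinch_z,robot.sense())
for n in('scene','side'):
    p,W,c=grab(n,n+'0.png'); np.savez('pics/'+n,p=p,W=W)
    print(n,-c[1].T@c[2],c[1][2])
E
```

```text
0.0187 {'time_s': 0.0, 'qpos': array([ 1.46256978e+00,  3.85551436e-01,  6.58610222e-03, -5.07620403e-04,
       -1.19397104e+00, -2.58577380e-01]), 'qvel': array([ 0.00015509, -0.00035815,  0.00211577,  0.0007417 , -0.00099119,
        0.0001648 ]), 'effort': array([ 5.28985347e-04, -3.92287982e+01,  1.88401026e+01,  4.18612048e+00,
       -4.64520621e-03, -9.07719766e-07]), 'position': array([0.22392854, 0.58286986, 0.23020784]), 'ee_rot': array([ 3.13940312e+00, -9.13079860e-05, -3.66991120e-01]), 'contact_force': array([-0.51090146, -0.42992187,  0.55399611]), 'torque': array([ 0.01135533, -0.00171171,  0.01109895]), 'grasp_force': 0.0, 'grip_width': 1.0002309721360385}
scene [ 1.28631769 -0.47181495  0.76037964] [-0.6895448   0.41414698 -0.59414666]
side [-0.09275098 -0.63109012  0.66480339] [ 0.55548867  0.60423515 -0.57125495]
```

View pics/scene0.png

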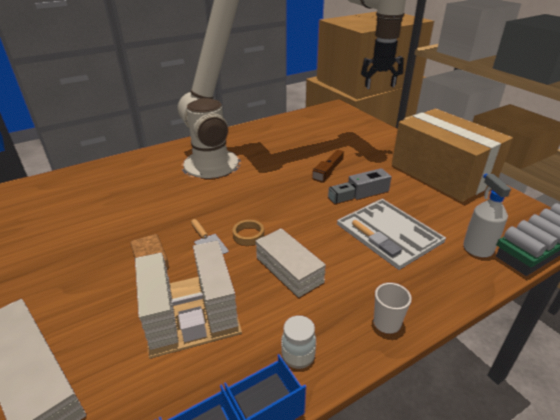

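View pics/side0.png

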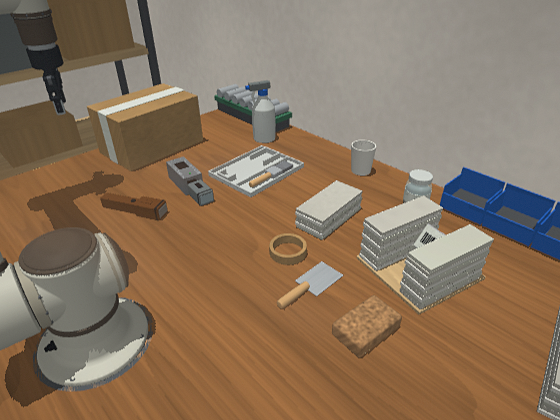

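The scene view shows the dock at (370,184) with the grey head sticking out at (343,192). The tray is at (390,231), the rack at (188,295), the tape at (249,232), the knife at (208,237) and the sponge at (148,247).
These could be taken for the scanner: the grey head at (343,192), the brown scanner-shaped thing at (328,165) and the brush at (375,238). I choose the grey head in the dock and will check it in one crop composite.

```bash
python3 - <<'E'
from h import *
S=np.load('pics/scene.npz');D=np.load('pics/side.npz')
def cr(p,r,c,w,h): return cv2.resize(p[r:r+h,c:c+w],(400,300),interpolation=cv2.INTER_CUBIC)
a=np.vstack([np.hstack([cr(S['p'],140,300,160,120),cr(S['p'],230,120,160,120)]),np.hstack([cr(D['p'],135,150,160,120),cr(D['p'],195,350,160,120)])])
cv2.imwrite('pics/comp.png',a[...,::-1])
# topdown height map, 1.5mm/px : x 0.1..0.9(rows), y -.5...0.7
for n,Z in(('S',S),('D',D)):
    W=Z['W'].reshape(-1,3);P=Z['p'].reshape(-1,3)
    m=np.isfinite(W[:,0])&(W[:,2]>-.02)&(W[:,2]<.2)
    W=W[m];P=P[m]
    im=np.zeros((600,800,3),np.uint8)
    r=((.95-W[:,0])/.0015).astype(int);c=((.55-W[:,1])/.0015).astype(int)
    o=np.argsort(W[:,2]);k=o[(r[o]>=0)&(r[o]<600)&(c[o]>=0)&(c[o]<800)]
    im[r[k],c[k]]=P[k][:,::-1]
    if n=='S': im0=im
    else: im0=np.where(im0.sum(-1,keepdims=True)==0,im,im0)
cv2.imwrite('pics/top.png',cv2.morphologyEx(im0,cv2.MORPH_CLOSE,np.ones((3,3))))
E
```

```text
(no output)
```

View pics/comp.png

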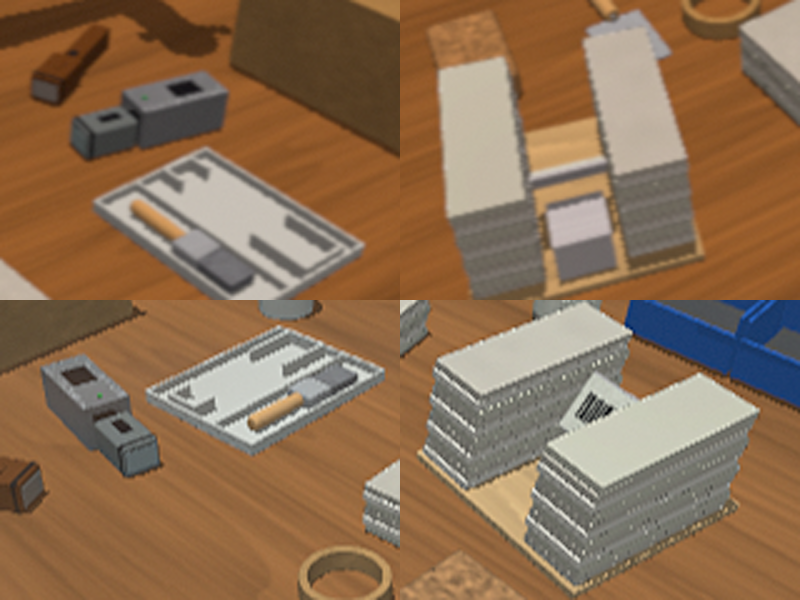

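View pics/top.png

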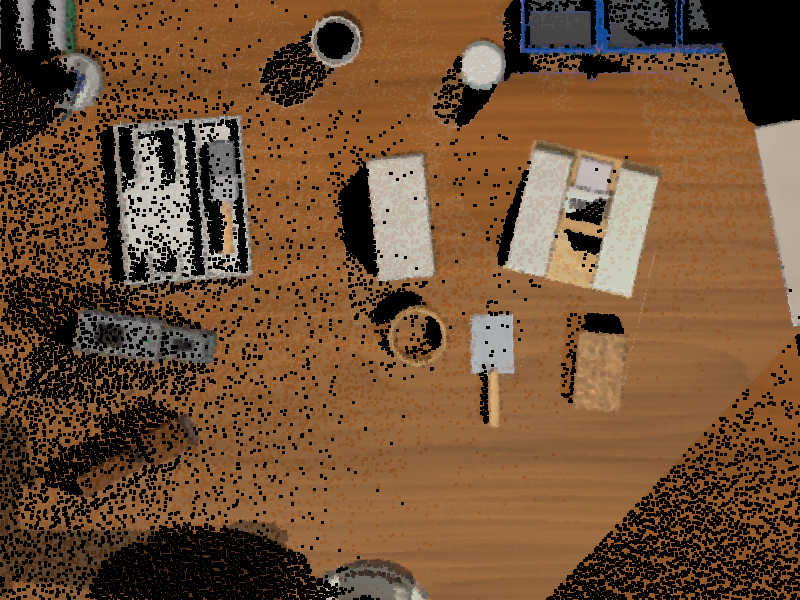

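The crops confirm it: the scanner is the grey head at scene (343,192), leading into the grey dock, and the brown lookalike at (328,165) is the wrong colour. The stitched top view has the dock and head at (75–215, 310–362), the tray at (178,200) with the brush on its -y side, and the rack at (583,220) opening towards the robot. Next I'll fit exact poses.

```bash
python3 - <<'E'
from h import *
S=np.load('pics/scene.npz');D=np.load('pics/side.npz')
def px(r,c): return .95-.0015*r,.55-.0015*c
def box(name,c0,c1,r0,r1,z0,z1,q=.5):
    for n,Z in(('S',S),('D',D),('SD',None)):
        W=(Z['W'].reshape(-1,3) if Z is not None else np.vstack([S['W'].reshape(-1,3),D['W'].reshape(-1,3)]))
        xh,yh=px(r0,c0);xl,yl=px(r1,c1)
        m=(W[:,0]>xl)&(W[:,0]<xh)&(W[:,1]>yl)&(W[:,1]<yh)&(W[:,2]>z0)&(W[:,2]<z1)
        P=W[m]
        if len(P)<20: print(name,n,len(P));continue
        r=cv2.minAreaRect((P[:,:2]*1000).astype(np.float32))
        print(name,n,len(P),'c',np.round(r[0],1),'wh',np.round(r[1],1),'ang',round(r[2],1),'z',np.round(np.percentile(P[:,2],[5,50,95])*1000,1))
box('docktop',60,225,300,375,.050,.064)
box('head',155,225,310,375,.034,.047)
box('stackL',495,580,130,285,.110,.126)
box('stackR',580,670,130,310,.110,.126)
box('tray',90,260,100,295,.010,.0195)
box('nestwalls',90,205,100,295,.0195,.03)
box('floor',110,240,125,280,.0,.008)
box('board',490,670,130,310,.004,.012)
box('label',560,615,150,225,.03,.108)
E
```

```text
docktop S 422 c [445.7 372. ] wh [129.1  65.5] ang 82.3 z [51.4 55.7 58.4]
docktop D 460 c [446.6 373. ] wh [133.   60.9] ang 82.4 z [52.2 55.9 58.2]
docktop SD 882 c [445.8 373.2] wh [133.1  65.5] ang 82.3 z [52.  55.9 58.3]
head S 245 c [439.9 272.6] wh [89.7 58.8] ang 88.0 z [34.8 39.5 43.8]
head D 290 c [435.2 273.6] wh [87.2 57.5] ang 86.4 z [35.4 39.5 44.5]
head SD 535 c [437.3 273.1] wh [90.3 61.9] ang 86.4 z [34.9 39.5 44. ]
stackL S 1605 c [ 632.4 -259.1] wh [ 60.2 182.2] ang 76.9 z [115.5 117.8 119.7]
stackL D 1455 c [ 630.9 -257.3] wh [ 62.7 184.3] ang 77.2 z [112.8 117.7 119.4]
stackL SD 3060 c [ 631.3 -257.5] wh [ 63. 185.] ang 77.0 z [114.3 117.8 119.6]
stackR S 1801 c [ 603.8 -388.6] wh [ 60.2 182.2] ang 76.7 z [115.5 118.  119.8]
stackR D 1940 c [ 603.3 -387.7] wh [ 62.4 181.7] ang 76.9 z [113.5 117.8 119.5]
stackR SD 3741 c [ 603.8 -387.8] wh [ 62.4 182.6] ang 76.9 z [114.5 117.9 119.6]
tray S 1148 c [666.9 291.1] wh [280.8 224.1] ang 4.2 z [10.7 14.6 18.8]
tray D 885 c [668.2 291.4] wh [283.5 221.5] ang 5.2 z [10.5 14.8 18.5]
tray SD 2033 c [667.8 291.2] wh [282. 22
[... 226 characters left out ...]
2 133.8] ang 18.1 z [19.7 21.5 24. ]
floor S 1780 c [646.  287.2] wh [230.5 193.9] ang 0.0 z [1.3 3.8 6.9]
floor D 1062 c [645.8 283.9] wh [231.2 188.4] ang 0.3 z [1.8 4.4 7.2]
floor SD 2842 c [645.9 287.1] wh [193.9 231.6] ang 90.0 z [1.5 4.1 7. ]
board S 1690 c [ 623.8 -322.6] wh [243.7 254. ] ang 4.4 z [ 5.6  8.3 10.6]
board D 1071 c [ 615.5 -322.3] wh [200.6 219.6] ang 77.1 z [ 5.1  8.1 10.9]
board SD 2761 c [ 620.8 -318.6] wh [243.7 256.1] ang 1.8 z [ 5.4  8.2 10.7]
label S 1154 c [ 666.9 -325.7] wh [91.  92.2] ang 78.0 z [35.1 53.2 97.1]
label D 653 c [ 670.5 -321.5] wh [54.7 85.2] ang 78.6 z [ 53.1  82.9 103.6]
label SD 1807 c [ 666.9 -325.7] wh [91.  92.2] ang 78.0 z [36.9 65.2 99.7]
```

```bash
cat >> h.py <<'E'
def sR(yaw,pitch=0):  # tool rotation for scanner yaw/nose-down pitch, deg
    return Ro.from_euler('ZY',[yaw,pitch],degrees=True)*Ro.from_euler('x',np.pi)
def go(pos,R):
    s=robot.sense();C=Ro.from_euler('xyz',s['ee_rot'])
    t=C.inv().apply(np.array(pos)-s['position'])/.15
    w=(C.inv()*R).as_rotvec()/(np.pi/2)
    print('t',s['time_s'],'pos',s['position'].round(4),'F',s['contact_force'].round(1),'grip',round(s['grip_width'],3),round(s['grasp_force'],1))
    print('  trans',t.round(3),'rot',w.round(4))
E
python3 - <<'E'
from h import *
go([.433,.2764,.16],sR(-97.7))
D=np.load('pics/side.npz');W=D['W'].reshape(-1,3)
# label in rack frame
a=np.radians(-12.9);L=W-[.642,-.3288,.07]
x=L[:,0]*np.cos(a)+L[:,1]*np.sin(a);y=-L[:,0]*np.sin(a)+L[:,1]*np.cos(a);z=L[:,2]
m=(abs(x)<.03)&(abs(y)<.03)&(abs(z)<.035)&(abs(z*np.sin(.61)-0+x*np.cos(.61)*1)<9)
P=np.c_[x,y,z][m]; c=np.median(P,0);u,s,v=np.linalg.svd(P-c,full_matrices=False);print(len(P),c,v[2],s)
d=x*np.cos(.61)-z*np.sin(.61); print('plane offset',np.percentile(d[m],[10,50,90]))
E
```

```text
t 0.1 pos [0.2239 0.5829 0.2303] F [ 0.7  0.7 -0.4] grip 1.005 0.0
  trans [2.034 1.407 0.472] rot [ 0.001  -0.0009  0.8519]
322 [0.0057814  0.01478272 0.00892449] [ 0.80571922 -0.01475775 -0.5921138 ] [0.3070969  0.17526775 0.03548218]
plane offset [-0.00217523 -0.00014995  0.002557  ]
```

arm_command:
  deltas:
    - {"translation":[0.4,0.28,0],"rot":[0,0,0.1],"fingers":1}
    - {"translation":[0.8,0.56,0],"rot":[0,0,0.2],"fingers":1}
    - {"translation":[1,0.7,0],"rot":[0,0,0.3],"fingers":1}
    - {"translation":[1,0.7,0],"rot":[0,0,0.42],"fingers":1}

```text
time_s: 0.6
position: [0.3278, 0.4282, 0.2313]
ee_rot: [3.14, -0.001, -1.036]
contact_force: [1.2, 0.8, 0.7]
grip_width: 1.004
grasp_force: 0.0
```

```bash
python3 -c "
from h import *
go([.433,.2764,.16],sR(-97.7))"
```

```text
t 0.6 pos [0.3278 0.4282 0.2313] F [1.2 0.8 0.7] grip 1.004 0.0
  trans [ 1.228 -0.088  0.476] rot [ 0.0006 -0.0006  0.426 ]
```

arm_command:
  deltas:
    - {"translation":[0.4,-0.03,0.15],"rot":[0,0,0.11],"fingers":1}
    - {"translation":[0.8,-0.06,0.3],"rot":[0,0,0.22],"fingers":1}
    - {"translation":[1,-0.09,0.4],"rot":[0,0,0.33],"fingers":1}
    - {"translation":[1,-0.09,0.4],"rot":[0,0,0.426],"fingers":1}
    - {"translation":[1,-0.09,0.4],"rot":[0,0,0.426],"fingers":1}

```text
time_s: 1.23
position: [0.4159, 0.3098, 0.1709]
ee_rot: [3.141, -0.001, -1.694]
contact_force: [-0.6, -0.3, -0.1]
grip_width: 0.999
grasp_force: 0.0
```

```bash
python3 - <<'E'
from h import *
p,W,c=grab('wrist','w1.png');np.savez('pics/w1',p=p,W=W)
go([.433,.2764,.16],sR(-97.7)); print(-c[1].T@c[2],c[1][2])
E
```

```text
t 1.275 pos [0.4158 0.3103 0.1712] F [-0.5  0.6  0.3] grip 1.0 0.0
  trans [ 0.21  -0.141  0.074] rot [ 0.0001 -0.0002  0.0082]
[0.40859362 0.24163384 0.31333088] [ 0.03210228  0.27038485 -0.96221696]
```

View pics/w1.png

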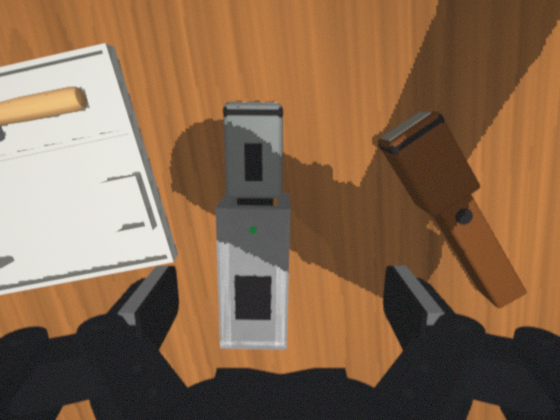

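The wrist view shows the grey head at (253,150) sticking out of the dock at (253,275), with the tray to the left. The brown lookalike is at right (450,200).

```bash
python3 - <<'E'
from h import *
Z=np.load('pics/w1.npz');W=Z['W']
def rect(n,r0,r1,c0,c1,z0,z1):
    P=W[r0:r1,c0:c1].reshape(-1,3);P=P[(P[:,2]>z0)&(P[:,2]<z1)]
    r=cv2.minAreaRect((P[:,:2]*1000).astype(np.float32));print(n,len(P),r,np.percentile(P[:,2],[5,50,95]).round(4)); return P
rect('dock',190,360,200,310,.050,.062)
P=rect('head',95,192,205,305,.034,.046)
# per-row centreline of head
for r in range(115,190,15):
    q=W[r,205:305];q=q[(q[:,2]>.034)]; print(r,(q[0]*1000).round(1),(q[-1]*1000).round(1),((q[0]+q[-1])/2*1000).round(1))
for r in range(215,340,25):
    q=W[r,205:305];q=q[(q[:,2]>.05)]; print('d',r,((q[0]+q[-1])/2*1000).round(1),np.linalg.norm(q[0]-q[-1])*1000)
E
```

```text
dock 10045 ((447.57318115234375, 372.5735778808594), (128.1283721923828, 58.08796310424805), 81.76795959472656) [0.0545 0.0558 0.0575]
head 5175 ((433.31439208984375, 266.3611755371094), (69.84588623046875, 46.126182556152344), 83.00064086914062) [0.0378 0.0397 0.0411]
115 [452.4 238.5  37. ] [407.4 244.1  38.2] [429.9 241.3  37.6]
130 [453.4 249.7  37.6] [408.7 255.3  36.6] [431.1 252.5  37.1]
145 [454.  260.9  40.8] [410.1 266.9  34.8] [432.1 263.9  37.8]
160 [456.5 272.7  37.7] [411.6 278.5  36.3] [434.  275.6  37. ]
175 [457.5 284.6  38.6] [413.8 290.3  37.1] [435.7 287.4  37.9]
d 215 [439.2 315.4  55.9] 56.58943086953577
d 240 [442.3 336.2  54.9] 57.967330548135635
d 265 [445.4 357.   56.1] 57.40762753988963
d 290 [448.6 379.4  55.9] 56.96541357006424
d 315 [452.  402.8  55.6] 56.564142269393344
```

```bash
python3 -c "
from h import *
go([.433,.2675,.008],sR(-97.8))"
```

```text
t 1.275 pos [0.4158 0.3103 0.1712] F [-0.5  0.6  0.3] grip 1.0 0.0
  trans [ 0.269 -0.148  1.088] rot [ 0.0001 -0.0002  0.0093]
```

arm_command:
  deltas:
    - {"translation":[0.269,-0.148,0.2],"rot":[0,0,0.009],"fingers":1}
    - {"translation":[0.269,-0.148,0.5],"rot":[0,0,0.009],"fingers":1}
    - {"translation":[0.269,-0.148,0.7],"rot":[0,0,0.009],"fingers":1}
    - {"translation":[0.269,-0.148,0.9],"rot":[0,0,0.009],"fingers":1}
    - {"translation":[0.269,-0.148,1.0],"rot":[0,0,0.009],"fingers":1}
    - {"translation":[0.269,-0.148,1.0],"rot":[0,0,0.009],"fingers":1}

```text
time_s: 2.02
position: [0.4325, 0.2676, 0.0207]
ee_rot: [3.141, -0.002, -1.707]
contact_force: [-0.4, -0.4, 0.1]
grip_width: 0.999
grasp_force: 0.0
```

```bash
python3 -c "
from h import *
go([.433,.2675,.008],sR(-97.8))"
```

```text
t 2.025 pos [0.4325 0.2676 0.0207] F [-0.4 -0.4  0.1] grip 0.999 0.0
  trans [ 0.    -0.003  0.085] rot [ 0.0005 -0.001  -0.0001]
```

arm_command:
  deltas:
    - {"translation":[0,0,0.08],"rot":[0,0,0],"fingers":1}
    - {"translation":[0,0,0.08],"rot":[0,0,0],"fingers":0}
    - {"translation":[0,0,0.08],"rot":[0,0,0],"fingers":0}
    - {"translation":[0,0,0.08],"rot":[0,0,0],"fingers":0}
    - {"translation":[0,0,0.08],"rot":[0,0,0],"fingers":0}
    - {"translation":[0,0,0.08],"rot":[0,0,0],"fingers":0}

```text
time_s: 2.78
position: [0.4332, 0.268, 0.0101]
ee_rot: [-3.141, 0.001, -1.708]
contact_force: [-1.7, -0.0, 5.7]
grip_width: 0.527
grasp_force: 63.1
```

arm_command:
  deltas:
    - {"translation":[0.1,0,-0.01],"rot":[0,0,0],"fingers":0}
    - {"translation":[0.25,0,-0.01],"rot":[0,0,0],"fingers":0}
    - {"translation":[0.4,0,-0.01],"rot":[0,0,0],"fingers":0}
    - {"translation":[0.55,0,-0.01],"rot":[0,0,0],"fingers":0}
    - {"translation":[0.7,0,-0.01],"rot":[0,0,0],"fingers":0}
    - {"translation":[0.85,0,-0.01],"rot":[0,0,0],"fingers":0}
    - {"translation":[1,0,-0.01],"rot":[0,0,0],"fingers":0}
    - {"translation":[1,0,-0.01],"rot":[0,0,0],"fingers":0}

```text
time_s: 3.78
position: [0.4113, 0.1168, 0.0107]
ee_rot: [3.14, -0.001, -1.711]
contact_force: [-0.4, 0.4, -1.5]
grip_width: 0.527
grasp_force: 62.3
```

arm_command:
  deltas:
    - {"translation":[0,0,0],"rot":[0,0,0],"fingers":0}
    - {"translation":[0,0,0.01],"rot":[0,0,0],"fingers":1}
    - {"translation":[0,0,0],"rot":[0,0,0],"fingers":1}
    - {"translation":[0,0,0],"rot":[0,0,0],"fingers":1}
    - {"translation":[0,0,0],"rot":[0,0,0],"fingers":1}
    - {"translation":[0,0,-0.4],"rot":[0,0,0],"fingers":1}
    - {"translation":[0,0,-0.8],"rot":[0,0,0],"fingers":1}
    - {"translation":[0,0,-0.8],"rot":[0,0,0],"fingers":1}

```text
time_s: 4.78
position: [0.415, 0.1209, 0.1354]
ee_rot: [-3.133, 0.008, -1.708]
contact_force: [0.2, 0.6, -0.5]
grip_width: 1.001
grasp_force: 0.0
```

```bash
python3 - <<'E'
from h import *
p,W,c=grab('wrist','w2.png');np.savez('pics/w2',p=p,W=W)
go([.433,.2764,.16],sR(-97.7))
E
```

```text
t 4.825 pos [0.4132 0.1198 0.1329] F [-0.1 -0.2 -0.2] grip 1.003 0.0
  trans [-1.053  0.012 -0.176] rot [-0.0025  0.0027 -0.0023]
```

View pics/w2.png

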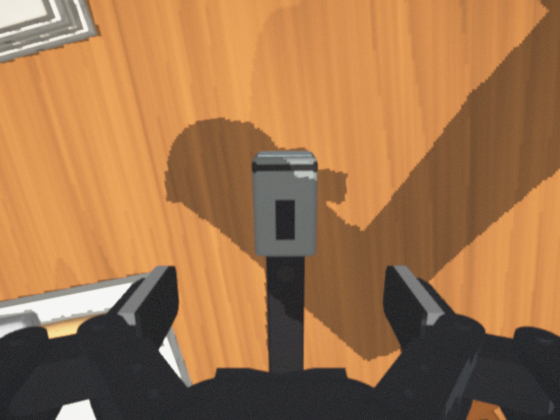

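The scanner lies free on the bench, with its head at (285,205) and its black handle running down from (285,260).

```bash
python3 - <<'E'
from h import *
W=np.load('pics/w2.npz')['W']
H=[];
for r in range(155,370,12):
    q=W[r,225:345];q=q[(q[:,2]>.025)&(q[:,2]<.05)]
    if len(q): H.append((q[0]+q[-1])/2); print(r,(H[-1]*1000).round(1),(np.linalg.norm(q[0]-q[-1])*1000).round(1))
H=np.array(H)[1:];v=np.polyfit(H[:,1],H[:,0],1);print(v,np.degrees(np.arctan(v[0])))
E
```

```text
155 [409.2  83.5  27.7] 40.3
167 [410.1  90.5  37.5] 45.9
179 [411.2  99.1  36.8] 45.1
191 [412.  107.5  37.7] 44.7
203 [413.1 116.4  37. ] 45.3
215 [414.8 125.2  37.4] 44.9
227 [415.5 134.5  37. ] 44.8
239 [417.  144.1  36.1] 45.4
251 [417.7 153.5  36.6] 45.1
263 [419.2 165.2  32.4] 29.5
275 [421.2 175.6  31.7] 28.9
287 [422.  185.2  33.1] 28.3
299 [423.4 195.8  33.1] 28.6
311 [425.  207.7  31.2] 29.1
323 [426.5 218.6  31.5] 29.4
335 [427.6 229.9  31.6] 29.0
347 [429.1 241.1  32.1] 29.2
359 [430.8 253.7  31.1] 29.7
[0.12740426 0.3984686 ] 7.260610867120195
```

```bash
python3 -c "
from h import *
go([.4255,.2122,.007],sR(-97.4))"
```

```text
t 4.825 pos [0.4132 0.1198 0.1329] F [-0.1 -0.2 -0.2] grip 1.003 0.0
  trans [-0.618  0.007  0.842] rot [-0.0025  0.0027 -0.0057]
```

arm_command:
  deltas:
    - {"translation":[-0.3,0,0],"rot":[0,0,-0.003],"fingers":1}
    - {"translation":[-0.6,0,0.2],"rot":[0,0,-0.003],"fingers":1}
    - {"translation":[-0.63,0,0.4],"rot":[0,0,-0.003],"fingers":1}
    - {"translation":[-0.63,0,0.5],"rot":[0,0,-0.003],"fingers":1}
    - {"translation":[-0.63,0,0.5],"rot":[0,0,-0.003],"fingers":1}

```text
time_s: 5.45
position: [0.4236, 0.2113, 0.0534]
ee_rot: [3.138, -0.005, -1.704]
contact_force: [-0.2, 0.7, -0.4]
grip_width: 0.999
grasp_force: 0.0
```

```bash
python3 -c "
from h import *
go([.4255,.2122,.007],sR(-97.4))"
```

```text
t 5.45 pos [0.4236 0.2113 0.0534] F [-0.2  0.7 -0.4] grip 0.999 0.0
  trans [-0.009 -0.013  0.31 ] rot [ 0.0026 -0.0032 -0.0027]
```

arm_command:
  deltas:
    - {"translation":[-0.005,-0.01,0.15],"rot":[0,0,-0.003],"fingers":1}
    - {"translation":[-0.005,-0.01,0.3],"rot":[0,0,-0.003],"fingers":1}
    - {"translation":[-0.005,-0.01,0.3],"rot":[0,0,-0.003],"fingers":1}
    - {"translation":[-0.005,-0.01,0.3],"rot":[0,0,-0.003],"fingers":1}

```text
time_s: 5.95
position: [0.4273, 0.2135, 0.0116]
ee_rot: [-3.141, 0.001, -1.699]
contact_force: [0.3, -0.4, 0.4]
grip_width: 1.001
grasp_force: 0.0
```

```bash
python3 -c "
from h import *
go([.4255,.2122,.007],sR(-97.4))"
```

```text
t 5.95 pos [0.4273 0.2135 0.0116] F [ 0.3 -0.4  0.4] grip 1.001 0.0
  trans [0.01  0.011 0.031] rot [-0.0006  0.0005  0.0005]
```

arm_command:
  deltas:
    - {"translation":[0,0.01,0.025],"rot":[0,0,0],"fingers":1}
    - {"translation":[0,0.01,0.025],"rot":[0,0,0],"fingers":0}
    - {"translation":[0,0.01,0.025],"rot":[0,0,0],"fingers":0}
    - {"translation":[0,0.01,0.025],"rot":[0,0,0],"fingers":0}
    - {"translation":[0,0.01,0.025],"rot":[0,0,0],"fingers":0}
    - {"translation":[0,0.01,0.025],"rot":[0,0,0],"fingers":0}
    - {"translation":[0,0.01,0.025],"rot":[0,0,0],"fingers":0}

```text
time_s: 6.82
position: [0.4255, 0.2136, 0.0074]
ee_rot: [-3.141, 0.0, -1.699]
contact_force: [-1.3, 0.5, 4.9]
grip_width: 0.34
grasp_force: 61.2
```

```bash
python3 - <<'E'
from h import *
s=robot.sense();print(s)
C=Ro.from_euler('xyz',s['ee_rot'])
# scanner in tool frame
Rs=Ro.from_euler('z',-97.4,degrees=True); o=np.array([.4211,.1775,0])
print('rel pos',C.inv().apply(o-s['position']).round(4),(C.inv()*Rs).as_rotvec(degrees=True).round(2))
E
```

```text
{'time_s': 6.825, 'qpos': array([ 8.07520907e-01,  4.38908369e-01, -6.15657794e-01,  1.19017199e-04,
       -5.15645703e-01, -9.36061516e-01]), 'qvel': array([-0.00112739,  0.00113981, -0.00062731,  0.00012658,  0.00027917,
       -0.00133304]), 'effort': array([-4.64965347e-01, -3.07480180e+01,  9.45556194e+00,  2.12948240e+00,
        2.71299072e-01,  2.41413078e-02]), 'position': array([0.42548887, 0.21355728, 0.00743239]), 'ee_rot': array([-3.14119879e+00,  4.35787469e-04, -1.69923332e+00]), 'contact_force': array([-1.27047475,  0.48986879,  4.85816267]), 'torque': array([ 0.12463624,  0.46573261, -0.0854055 ]), 'grasp_force': 61.213552951812744, 'grip_width': 0.3395170305375052}
rel pos [ 0.0363 -0.0003  0.0074] [ 1.7998e+02  6.0000e-02 -4.0000e-02]
```

```bash
cat >> h.py <<'E'
from scipy.spatial.transform import Slerp
REL=np.array([.0363,-.0003,.0074]); F=np.array([.642,-.3288,.070])
RA=sR(-12.9,35); TA=F-RA.apply(REL+[.14,0,-.02])
def steps(pos,R,n):
    """cumulative row deltas toward (pos,R) for each of n equal parts"""
    s=robot.sense();C=Ro.from_euler('xyz',s['ee_rot'])
    w=(C.inv()*R).as_rotvec()/(np.pi/2); t=C.inv().apply(np.array(pos)-s['position'])/.15
    print(s['position'].round(4)); 
    print('full t',t.round(3),'w',w.round(4),'per part',(t/n).round(3),(w/n).round(4))
E
python3 - <<'E'
from h import *
V=TA-RA.apply([.15,0,0])+[0,0,.03]
print('TA',TA,'V',V)
steps(V,RA,8)
E
```

```text
TA [ 0.49411676 -0.29523798  0.16080021] V [ 0.37434512 -0.26780662  0.27683668]
[0.4255 0.2136 0.0074]
full t [ 3.226 -0.074 -1.797] w [-0.2863 -0.315  -0.9067] per part [ 0.403 -0.009 -0.225] [-0.0358 -0.0394 -0.1133]
```

arm_command:
  deltas:
    - {"translation":[0,0,-0.1],"rot":[0,0,0],"fingers":0}
    - {"translation":[0,0,-0.4],"rot":[0,0,0],"fingers":0}
    - {"translation":[0,0,-0.7],"rot":[0,0,0],"fingers":0}
    - {"translation":[0,0,-1],"rot":[0,0,0],"fingers":0}
    - {"translation":[0,0,-1],"rot":[0,0,0],"fingers":0}

```text
time_s: 7.45
position: [0.4268, 0.2147, 0.1599]
ee_rot: [-3.137, 0.006, -1.699]
contact_force: [0.3, -0.1, -3.1]
grip_width: 0.334
grasp_force: 60.5
```

```bash
python3 - <<'E'
from h import *
V=TA-RA.apply([.15,0,0])+[0,0,.03]
steps(V,RA,4)
print(robot.sense()['qpos'],robot.sense()['grip_width'])
E
```

```text
[0.4268 0.2147 0.1599]
full t [ 3.23  -0.069 -0.799] w [-0.2911 -0.3141 -0.9052] per part [ 0.808 -0.017 -0.2  ] [-0.0728 -0.0785 -0.2263]
[ 8.07319045e-01  2.01429557e-01 -4.52340798e-01  2.73060574e-04
 -9.09219837e-01 -9.35988315e-01] 0.33425875549464523
```

arm_command:
  deltas:
    - {"translation":[0.25,0,-0.1],"rot":[-0.02,-0.02,-0.07],"fingers":0}
    - {"translation":[0.5,0,-0.2],"rot":[-0.05,-0.05,-0.15],"fingers":0}
    - {"translation":[0.75,0,-0.3],"rot":[-0.07,-0.08,-0.22],"fingers":0}
    - {"translation":[1,0,-0.4],"rot":[-0.1,-0.1,-0.3],"fingers":0}

```text
time_s: 7.95
position: [0.4044, 0.0632, 0.2157]
ee_rot: [3.021, 0.19, -1.235]
contact_force: [0.1, 0.7, -3.2]
grip_width: 0.337
grasp_force: 60.3
```

```bash
python3 - <<'E'
from h import *
V=TA-RA.apply([.15,0,0])+[0,0,.03]
steps(V,RA,2)
E
```

```text
[0.4044 0.0632 0.2157]
full t [ 1.904  1.004 -0.666] w [-0.1824 -0.2076 -0.6074] per part [ 0.952  0.502 -0.333] [-0.0912 -0.1038 -0.3037]
```

arm_command:
  deltas:
    - {"translation":[0.25,0.13,-0.08],"rot":[-0.02,-0.02,-0.07],"fingers":0}
    - {"translation":[0.5,0.26,-0.16],"rot":[-0.04,-0.05,-0.15],"fingers":0}
    - {"translation":[0.75,0.4,-0.25],"rot":[-0.07,-0.08,-0.23],"fingers":0}
    - {"translation":[0.95,0.5,-0.33],"rot":[-0.09,-0.1,-0.3],"fingers":0}

```text
time_s: 8.45
position: [0.3895, -0.1018, 0.2454]
ee_rot: [3.019, 0.408, -0.768]
contact_force: [1.3, 1.0, -2.1]
grip_width: 0.335
grasp_force: 60.4
```

```bash
python3 - <<'E'
from h import *
V=TA-RA.apply([.15,0,0])+[0,0,.03]
steps(V,RA,1)
E
```

```text
[ 0.3895 -0.1018  0.2454]
full t [ 0.555  0.917 -0.359] w [-0.0924 -0.1068 -0.3085] per part [ 0.555  0.917 -0.359] [-0.0924 -0.1068 -0.3085]
```

arm_command:
  deltas:
    - {"translation":[0.15,0.25,-0.09],"rot":[-0.02,-0.03,-0.08],"fingers":0}
    - {"translation":[0.3,0.5,-0.18],"rot":[-0.05,-0.05,-0.15],"fingers":0}
    - {"translation":[0.45,0.75,-0.3],"rot":[-0.07,-0.08,-0.23],"fingers":0}
    - {"translation":[0.555,0.917,-0.36],"rot":[-0.092,-0.107,-0.309],"fingers":0}
    - {"translation":[0.555,0.917,-0.36],"rot":[-0.092,-0.107,-0.309],"fingers":0}
    - {"translation":[0.555,0.917,-0.36],"rot":[-0.092,-0.107,-0.309],"fingers":0}

```text
time_s: 9.2
position: [0.3747, -0.2657, 0.2777]
ee_rot: [-3.141, 0.608, -0.227]
contact_force: [0.2, -0.3, -2.8]
grip_width: 0.337
grasp_force: 60.4
```

```bash
python3 - <<'E'
from h import *
V=TA-RA.apply([.15,0,0])+[0,0,.03]
steps(V,RA,1); steps(TA,RA,1); print(robot.sense()['qpos'])
p,W,c=grab('wrist','w3.png');np.savez('pics/w3',p=p,W=W,K=c[0],R=c[1],t=c[2])
q,W,c=grab('side');np.savez('pics/side3',p=q,W=W)
cv2.imwrite('pics/c3.png',np.hstack([cv2.resize(p,(400,300)),cv2.resize(q[130:330,280:547],(400,300))])[...,::-1])
E
```

```text
[ 0.3747 -0.2657  0.2777]
full t [0.004 0.014 0.004] w [-0.001  -0.0017 -0.0011] per part [0.004 0.014 0.004] [-0.001  -0.0017 -0.0011]
[ 0.3747 -0.2657  0.2777]
full t [1.118 0.013 0.171] w [-0.001  -0.0017 -0.0011] per part [1.118 0.013 0.171] [-0.001  -0.0017 -0.0011]
[-0.25193869  0.38105331 -0.02103389  0.01401117 -1.77677059  1.59396018]
```

View pics/c3.png

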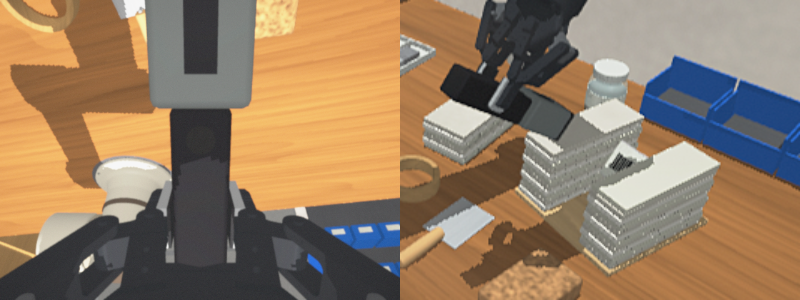

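The crop shows the head pointing down towards the bay (side view, head at (550,120), ticket at (625,158)) and the wrist view has the head straight in the grip. Next I'll check the scanner's pose in the hand from depth.

```bash
cat >> h.py <<'E'
def inhand(W,s):
    C=Ro.from_euler('xyz',s['ee_rot']);T=C.inv().apply((W-s['position']).reshape(-1,3)).reshape(W.shape)
    m=(abs(T[...,2]+.033)<.012)&(abs(T[...,1])<.035)&(T[...,0]>.06)&(T[...,0]<.14)
    P=T[m];a=np.linalg.lstsq(np.c_[P[:,:2],np.ones(len(P))],P[:,2],rcond=None)[0]
    print('head top: n',len(P),'slope x,y deg',np.degrees(a[:2]).round(2),'z at x=.1',a@[.1,0,1],'xmin/max',np.percentile(P[:,0],[.5,99.5]).round(4))
    cy=[];X=np.arange(.062,.13,.006)
    for x in X:
        q=P[abs(P[:,0]-x)<.004,1]; cy.append((q.min()+q.max())/2 if len(q)>5 else np.nan)
    print('mid y',np.round(np.array(cy)*1000,1))
E
python3 - <<'E'
from h import *
inhand(np.load('pics/w3.npz')['W'],robot.sense())
E
```

```text
head top: n 21825 slope x,y deg [-0.42  0.05] z at x=.1 -0.03185340096710559 xmin/max [0.0602 0.1009]
mid y [-0.6 -0.6 -0.6 -0.5 -0.6 -0.5 -0.5 -0.4  nan  nan  nan  nan]
```

arm_command:
  deltas:
    - {"translation":[0,0.013,0.17],"rot":[0,-0.001,0],"fingers":0}
    - {"translation":[0.2,0.013,0.17],"rot":[0,-0.001,0],"fingers":0}
    - {"translation":[0.4,0.013,0.17],"rot":[0,-0.001,0],"fingers":0}
    - {"translation":[0.6,0.013,0.17],"rot":[0,-0.001,0],"fingers":0}
    - {"translation":[0.8,0.013,0.17],"rot":[0,-0.001,0],"fingers":0}
    - {"translation":[0.95,0.013,0.17],"rot":[0,-0.001,0],"fingers":0}
    - {"translation":[1,0.013,0.17],"rot":[0,-0.001,0],"fingers":0}
    - {"translation":[1,0.013,0.17],"rot":[0,-0.001,0],"fingers":0}

```text
time_s: 10.3
position: [0.4805, -0.2921, 0.1729]
ee_rot: [3.141, 0.608, -0.226]
contact_force: [0.1, 0.3, -2.8]
grip_width: 0.341
grasp_force: 60.4
```

```bash
python3 - <<'E'
from h import *
steps(TA,RA,1); print(robot.sense()['contact_force'])
E
```

```text
[ 0.4805 -0.2921  0.1729]
full t [0.123 0.    0.013] w [-0.     -0.0019 -0.0004] per part [0.123 0.    0.013] [-0.     -0.0019 -0.0004]
[ 0.08141448  0.29131351 -2.76219582]
```

arm_command:
  deltas:
    - {"translation":[0.06,0,0.013],"rot":[0,-0.001,0],"fingers":0}
    - {"translation":[0.12,0,0.013],"rot":[0,-0.001,0],"fingers":0}
    - {"translation":[0.12,0,0.013],"rot":[0,-0.001,0],"fingers":0}
    - {"translation":[0.12,0,0.013],"rot":[0,-0.001,0],"fingers":0}
    - {"translation":[0.12,0,0.013],"rot":[0,-0.001,0],"fingers":0}
    - {"translation":[0.12,0,0.013],"rot":[0,-0.001,0],"fingers":0}
    - {"translation":[0.12,0,0.013],"rot":[0,-0.001,0],"fingers":0}
    - {"translation":[0.12,0,0.013],"rot":[0,-0.001,0],"fingers":0}

```text
time_s: 11.3
position: [0.4939, -0.2957, 0.1611]
ee_rot: [3.141, 0.609, -0.227]
contact_force: [0.6, 0.7, -2.0]
grip_width: 0.341
grasp_force: 60.4
```

arm_command:
  deltas:
    - {"translation":[0,0,0],"rot":[0,0,0],"fingers":0}
    - {"translation":[0,0,0],"rot":[0,0,0],"fingers":0}
    - {"translation":[0,0,0],"rot":[0,0,0],"fingers":0}
    - {"translation":[0,0,0],"rot":[0,0,0],"fingers":0}
    - {"translation":[0,0,0],"rot":[0,0,0],"fingers":0}
    - {"translation":[0,0,0],"rot":[0,0,0],"fingers":0}
    - {"translation":[0,0,0],"rot":[0,0,0],"fingers":0}
    - {"translation":[0,0,0],"rot":[0,0,0],"fingers":0}

```text
time_s: 12.3
position: [0.4939, -0.2957, 0.1611]
ee_rot: [3.141, 0.609, -0.226]
contact_force: [-0.5, -0.2, -3.2]
grip_width: 0.341
grasp_force: 60.4
```

```bash
python3 - <<'E'
from h import *
steps(TA,RA,1); s=robot.sense();print(s['contact_force'],s['time_s'],abs(s['qvel']).max())
p,W,c=grab('wrist');inhand(W,robot.sense())
q,_,_=grab('scene'); q2,_,_=grab('side')
cv2.imwrite('pics/c4.png',np.hstack([cv2.resize(q[200:350,100:300],(400,300),interpolation=2),cv2.resize(q2[150:300,330:530],(400,300),interpolation=2)])[...,::-1])
E
```

```text
[ 0.4939 -0.2957  0.1611]
full t [ 0.002 -0.003  0.001] w [-0.0002 -0.0013 -0.0007] per part [ 0.002 -0.003  0.001] [-0.0002 -0.0013 -0.0007]
[-0.46335308 -0.21483842 -3.23378117] 12.3 0.0023135653241482448
head top: n 21579 slope x,y deg [-0.44 -0.  ] z at x=.1 -0.03296188359699269 xmin/max [0.0603 0.1004]
mid y [-0.9 -0.9 -0.9 -0.9 -0.8 -0.8 -0.8 -0.9  nan  nan  nan  nan]
```

View pics/c4.png

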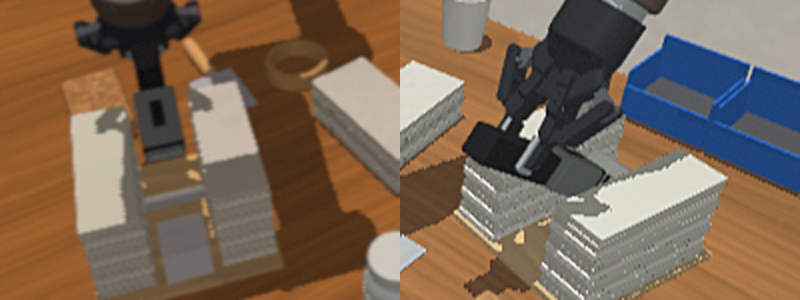

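The scanner is in the bay with its head between the stacks (scene crop (160,150), side crop (590,165)), clear of the tiles and held still for over 1 s. Next I'll fit the tray pose, then back out.

```bash
python3 - <<'E'
from h import *
from scipy.optimize import least_squares
Ws={n:np.load(f'pics/{n}.npz')['W'].reshape(-1,3) for n in('scene','side','w1')}
def loc(P,p):
    d=P[:,:2]-p[:2];c,s=np.cos(p[2]),np.sin(p[2]);return np.c_[d[:,0]*c+d[:,1]*s,-d[:,0]*s+d[:,1]*c]
def seg(q,x0,x1,y0,y1):
    return np.hypot(np.maximum(np.maximum(x0-q[:,0],q[:,0]-x1),0),np.maximum(np.maximum(y0-q[:,1],q[:,1]-y1),0))
S=[(-.12,.12,.056,.06),(-.12,.12,-.064,-.06),(-.12,.12,-.13,-.126),(.116,.12,-.13,.06),(-.12,-.116,-.13,.06)]
p0=np.array([.647,.318,.08])
for n,W in list(Ws.items())+[('all',np.vstack(list(Ws.values())))]:
    q=loc(W,p0);b=(abs(q[:,0])<.135)&(q[:,1]<.075)&(q[:,1]>-.145)&(W[:,2]>.0125)&(W[:,2]<.0185)
    P=W[b];q=loc(P,p0)
    P=P[~((abs(q[:,0])<.108)&((q[:,1]<-.072)&(q[:,1]>-.118)|(abs(q[:,1])<.045)))]
    r=least_squares(lambda p:np.min([seg(loc(P,p),*s) for s in S],0),p0,loss='soft_l1',f_scale=.002,x_scale=[.01,.01,.05])
    print(n,len(P),r.x.round(4),np.degrees(r.x[2]).round(2),'med res',np.median(abs(r.fun)).round(4))
    # nest walls
    Q=loc(W[(W[:,2]>.0195)&(W[:,2]<.025)],r.x)
    for nm,m in(('wide+',(Q[:,0]>.045)&(Q[:,0]<.1)&(Q[:,1]>.015)&(Q[:,1]<.045)),('wide-',(Q[:,0]>.045)&(Q[:,0]<.1)&(Q[:,1]<-.015)&(Q[:,1]>-.045)),('nar+',(Q[:,0]<-.085)&(Q[:,0]>-.105)&(Q[:,1]>.01)&(Q[:,1]<.04)),('nar-',(Q[:,0]<-.085)&(Q[:,0]>-.105)&(Q[:,1]<-.01)&(Q[:,1]>-.04))):
        if m.sum()>3: print('  ',nm,m.sum(),(np.percentile(Q[m,1],[10,50,90])*1000).round(1))
E
```

```text
scene 614 [0.647  0.3113 0.0797] 4.57 med res 0.0
   wide+ 33 [25.5 28.2 31.6]
   wide- 32 [-34.8 -32.3 -29.1]
   nar+ 8 [19.  21.2 23.9]
   nar- 9 [-24.3 -23.  -20.1]
side 488 [0.6467 0.3127 0.0821] 4.7 med res 0.0
   wide+ 20 [25.7 28.8 32.8]
   wide- 22 [-35.  -32.5 -30.4]
   nar+ 9 [20.3 22.7 27. ]
   nar- 9 [-24.7 -23.1 -18.4]
w1 3764 [0.6493 0.3109 0.0693] 3.97 med res 0.0
   nar+ 133 [19.9 21.8 24.2]
   nar- 139 [-24.8 -22.8 -20.8]
all 4866 [0.6488 0.3115 0.0751] 4.3 med res 0.0
   wide+ 55 [26.3 29.2 33.4]
   wide- 53 [-34.3 -31.6 -28.4]
   nar+ 147 [19.7 21.7 24.2]
   nar- 158 [-24.9 -22.9 -20.8]
```

arm_command:
  deltas:
    - {"translation":[-0.15,0,0],"rot":[0,0,0],"fingers":0}
    - {"translation":[-0.4,0,0],"rot":[0,0,0],"fingers":0}
    - {"translation":[-0.7,0,0],"rot":[0,0,0],"fingers":0}
    - {"translation":[-1,0,0],"rot":[0,0,0],"fingers":0}
    - {"translation":[-1,0,0],"rot":[0,0,0],"fingers":0}

```text
time_s: 13.08
position: [0.3728, -0.2681, 0.2496]
ee_rot: [3.14, 0.604, -0.227]
contact_force: [0.4, -0.8, -2.6]
grip_width: 0.341
grasp_force: 60.4
```

```bash
cat >> h.py <<'E'
RT=sR(4.3); OT=np.array([.6489,.3105,.004]); TT=OT-RT.apply(REL)
E
python3 - <<'E'
from h import *
print(TT); steps(TT+[0,0,.16],RT,4)
E
```

```text
[0.61272467 0.30747912 0.0114    ]
[ 0.3728 -0.2681  0.2496]
full t [ 0.868 -4.098  0.03 ] w [-0.0573  0.3816 -0.1862] per part [ 0.217 -1.025  0.007] [-0.0143  0.0954 -0.0466]
```

arm_command:
  deltas:
    - {"translation":[0.05,-0.25,0],"rot":[-0.015,0.1,-0.05],"fingers":0}
    - {"translation":[0.1,-0.5,0],"rot":[-0.03,0.2,-0.1],"fingers":0}
    - {"translation":[0.15,-0.75,0],"rot":[-0.045,0.3,-0.14],"fingers":0}
    - {"translation":[0.2,-1,0],"rot":[-0.057,0.38,-0.186],"fingers":0}

```text
time_s: 13.58
position: [0.4321, -0.1261, 0.2297]
ee_rot: [-3.139, 0.003, 0.077]
contact_force: [-0.1, 0.2, -3.0]
grip_width: 0.339
grasp_force: 60.4
```

```bash
python3 - <<'E'
from h import *
steps(TT+[0,0,.16],RT,3)
E
```

```text
[ 0.4321 -0.1261  0.2297]
full t [ 1.425 -2.788  0.392] w [-0.0016  0.0019  0.0014] per part [ 0.475 -0.929  0.131] [-0.0005  0.0006  0.0005]
```

Orientation is now constant, so I can chain the calls.

arm_command:
  deltas:
    - {"translation":[0.12,-0.25,0],"rot":[0,0.002,0],"fingers":0}
    - {"translation":[0.25,-0.5,0],"rot":[0,0.002,0],"fingers":0}
    - {"translation":[0.37,-0.75,0],"rot":[0,0.002,0],"fingers":0}
    - {"translation":[0.5,-1,0],"rot":[0,0.002,0],"fingers":0}

```text
time_s: 14.08
position: [0.4954, 0.0292, 0.2289]
ee_rot: [-3.139, 0.006, 0.075]
contact_force: [0.9, 0.2, -3.2]
grip_width: 0.342
grasp_force: 60.4
```

arm_command:
  deltas:
    - {"translation":[0.12,-0.25,0],"rot":[0,0,0],"fingers":0}
    - {"translation":[0.25,-0.5,0],"rot":[0,0,0],"fingers":0}
    - {"translation":[0.37,-0.75,0],"rot":[0,0,0],"fingers":0}
    - {"translation":[0.48,-0.95,0],"rot":[0,0,0],"fingers":0}
    - {"translation":[0.48,-0.95,0],"rot":[0,0,0],"fingers":0}

```text
time_s: 14.7
position: [0.5569, 0.1774, 0.2279]
ee_rot: [-3.14, 0.006, 0.077]
contact_force: [0.6, -0.1, -2.9]
grip_width: 0.337
grasp_force: 60.4
```

```bash
python3 - <<'E'
from h import *
p,W,c=grab('wrist','w5.png');s=robot.sense();np.savez('pics/w5',p=p,W=W);inhand(W,s)
steps(TT+[0,0,.16],RT,1)
E
```

```text
head top: n 22000 slope x,y deg [-0.55 -0.01] z at x=.1 -0.03229708546747841 xmin/max [0.0603 0.1014]
mid y [-1.7 -1.8 -1.8 -1.8 -1.8 -1.8 -1.8 -1.8  nan  nan  nan  nan]
[0.5562 0.1761 0.228 ]
full t [ 0.445 -0.844  0.375] w [-0.0008  0.0045  0.0006] per part [ 0.445 -0.844  0.375] [-0.0008  0.0045  0.0006]
```

View pics/w5.png

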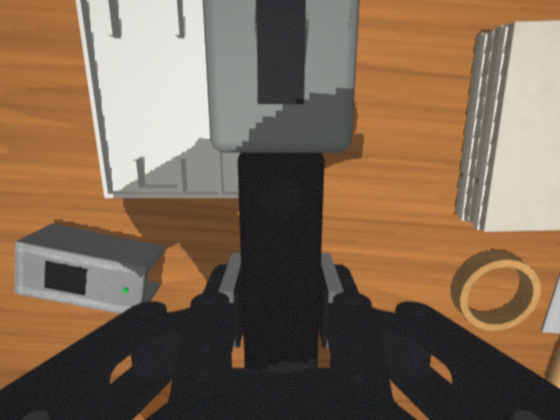

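The wrist view shows the nest on the left of the tray, with the narrow-end walls at (140,175) and (183,175) and the wide-end walls at (115,15) and (180,15). The scanner is held straight. I'll refit the nest from this view.

```bash
python3 - <<'E'
from h import *
p,W,c=grab('wrist');s=robot.sense();inhand(W,s)
a=np.radians(4.3);d=W[...,:2]-OT[:2]
q=np.stack([d[...,0]*np.cos(a)+d[...,1]*np.sin(a),-d[...,0]*np.sin(a)+d[...,1]*np.cos(a),W[...,2]],-1).reshape(-1,3)
m=(q[:,2]>.0205)&(q[:,2]<.024)
for nm,x0,x1 in(('wide',.035,.09),('nar',-.106,-.082)):
    for y0,y1 in((.01,.045),(-.045,-.01)):
        k=m&(q[:,0]>x0)&(q[:,0]<x1)&(q[:,1]>y0)&(q[:,1]<y1)
        print(nm,k.sum(),(np.percentile(q[k,1],[5,50,95])*1000).round(1) if k.sum()>3 else '', np.round(q[k,0].min()*1000,1) if k.sum() else '')
# rims
k=(q[:,2]>.0135)&(q[:,2]<.0185)&(abs(q[:,0])<.07)&(q[:,1]>.045)&(q[:,1]<.075); 
for lo in(-.07,-.03,.01,.04):
    kk=k&(q[:,0]>lo)&(q[:,0]<lo+.03); print('rim+ y',lo,kk.sum(),(np.percentile(q[kk,1],[5,50,95])*1000).round(1))
k=(q[:,2]>.0135)&(q[:,2]<.0185)&(abs(q[:,1])<.05)&(q[:,0]<-.11)&(q[:,0]>-.135);print('rim x',k.sum(),(np.percentile(q[k,0],[5,50,95])*1000).round(1))
steps(TT+[0,0,.16],RT,1)
E
```

```text
head top: n 21819 slope x,y deg [-0.47 -0.01] z at x=.1 -0.031987788502526975 xmin/max [0.0603 0.101 ]
mid y [-1.3 -1.3 -1.3 -1.3 -1.4 -1.3 -1.3 -1.5  nan  nan  nan  nan]
wide 187 [28.9 31.4 33.8] 35.5
wide 180 [-31.9 -29.5 -27. ] 35.0
nar 120 [20.9 23.3 25.6] -105.8
nar 115 [-23.8 -21.4 -19.1] -105.7
rim+ y -0.07 155 [56.7 58.6 61. ]
rim+ y -0.03 173 [56.8 58.6 60.8]
rim+ y 0.01 189 [56.6 58.5 60.9]
rim+ y 0.04 160 [56.7 58.7 61.1]
rim x 417 [-119.8 -117.7 -115.8]
[0.5559 0.1753 0.2284]
full t [ 0.447 -0.85   0.378] w [-0.0009  0.0043  0.0001] per part [ 0.447 -0.85   0.378] [-0.0009  0.0043  0.0001]
```

arm_command:
  deltas:
    - {"translation":[0.12,-0.22,0],"rot":[0,0.004,0],"fingers":0}
    - {"translation":[0.24,-0.45,0.1],"rot":[0,0.004,0],"fingers":0}
    - {"translation":[0.36,-0.67,0.2],"rot":[0,0.004,0],"fingers":0}
    - {"translation":[0.447,-0.85,0.38],"rot":[0,0.004,0],"fingers":0}
    - {"translation":[0.447,-0.85,0.5],"rot":[0,0.004,0],"fingers":0}
    - {"translation":[0.447,-0.85,0.8],"rot":[0,0.004,0],"fingers":0}
    - {"translation":[0.447,-0.85,1],"rot":[0,0.004,0],"fingers":0}
    - {"translation":[0.447,-0.85,1],"rot":[0,0.004,0],"fingers":0}

```text
time_s: 15.8
position: [0.6111, 0.3051, 0.0767]
ee_rot: [3.14, 0.004, 0.073]
contact_force: [-0.6, 0.3, -1.8]
grip_width: 0.339
grasp_force: 60.4
```

```bash
python3 - <<'E'
from h import *
p,W,c=grab('wrist');s=robot.sense();inhand(W,s)
steps(TT+[0,0,.003],RT,1)
E
```

```text
head top: n 20991 slope x,y deg [-0.07 -0.11] z at x=.1 -0.029181009100587015 xmin/max [0.0602 0.099 ]
mid y [0.6 0.7 0.7 0.6 0.8 0.7 0.7 nan nan nan nan nan]
[0.6128 0.3063 0.0793]
full t [-0.    -0.008  0.433] w [-0.0006 -0.0005 -0.0006] per part [-0.    -0.008  0.433] [-0.0006 -0.0005 -0.0006]
```

arm_command:
  deltas:
    - {"translation":[0,-0.006,0.1],"rot":[0,0,0],"fingers":0}
    - {"translation":[0,-0.006,0.2],"rot":[0,0,0],"fingers":0}
    - {"translation":[0,-0.006,0.28],"rot":[0,0,0],"fingers":0}
    - {"translation":[0,-0.006,0.34],"rot":[0,0,0],"fingers":0}
    - {"translation":[0,-0.006,0.39],"rot":[0,0,0],"fingers":0}
    - {"translation":[0,-0.006,0.42],"rot":[0,0,0],"fingers":0}
    - {"translation":[0,-0.006,0.43],"rot":[0,0,0],"fingers":0}
    - {"translation":[0,-0.006,0.43],"rot":[0,0,0],"fingers":0}

```text
time_s: 16.85
position: [0.6133, 0.309, 0.0154]
ee_rot: [-3.139, -0.003, 0.075]
contact_force: [0.9, 0.5, -2.2]
grip_width: 0.339
grasp_force: 60.5
```

```bash
python3 - <<'E'
from h import *
steps(TT,RT,1);print(robot.sense()['contact_force'])
E
```

```text
[0.6133 0.309  0.0154]
full t [-0.005  0.01   0.027] w [-0.0019 -0.0018 -0.0001] per part [-0.005  0.01   0.027] [-0.0019 -0.0018 -0.0001]
[ 0.93994649  0.48576142 -2.18452625]
```

arm_command:
  deltas:
    - {"translation":[0,0.005,0.015],"rot":[0,-0.001,0],"fingers":0}
    - {"translation":[0,0.005,0.025],"rot":[0,-0.001,0],"fingers":0}
    - {"translation":[0,0.005,0.025],"rot":[0,-0.001,0],"fingers":0}
    - {"translation":[0,0.005,0.025],"rot":[0,-0.001,0],"fingers":0.45}
    - {"translation":[0,0.005,0.025],"rot":[0,-0.001,0],"fingers":0.65}
    - {"translation":[0,0.005,0.025],"rot":[0,-0.001,0],"fingers":0.65}
    - {"translation":[0,0.005,0.025],"rot":[0,-0.001,0],"fingers":0.65}
    - {"translation":[0,0.005,0.01],"rot":[0,-0.001,0],"fingers":0.65}

```text
time_s: 17.85
position: [0.6131, 0.3081, 0.0137]
ee_rot: [-3.139, -0.001, 0.075]
contact_force: [1.0, -0.9, 0.5]
grip_width: 0.646
grasp_force: 0.0
```

arm_command:
  deltas:
    - {"translation":[0,0,-0.1],"rot":[0,0,0],"fingers":0.65}
    - {"translation":[0,0,-0.3],"rot":[0,0,0],"fingers":0.65}
    - {"translation":[0,0,-0.6],"rot":[0,0,0],"fingers":0.65}
    - {"translation":[-0.3,0,-1],"rot":[0,0,0],"fingers":0.65}
    - {"translation":[-0.5,0,-1],"rot":[0,0,0],"fingers":0.65}
    - {"translation":[-0.5,0,-1],"rot":[0,0,0],"fingers":0.65}
    - {"translation":[-0.5,0,-1],"rot":[0,0,0],"fingers":0.65}

```text
time_s: 18.73
position: [0.5387, 0.3023, 0.1645]
ee_rot: [-3.138, -0.002, 0.075]
contact_force: [0.5, 0.6, -0.0]
grip_width: 0.653
grasp_force: 0.0
```

```bash
python3 - <<'E'
from h import *
p,W,c=grab('wrist','w6.png')
a=np.radians(4.3);d=W[...,:2]-OT[:2]
q=np.stack([d[...,0]*np.cos(a)+d[...,1]*np.sin(a),-d[...,0]*np.sin(a)+d[...,1]*np.cos(a),W[...,2]],-1).reshape(-1,3)
h=q[(q[:,2]>.03)&(q[:,2]<.06)&(abs(q[:,1])<.04)&(q[:,0]>-.11)&(q[:,0]<.12)]
for x in(-.08,-.05,0,.01,.03,.06,.08):
    k=abs(h[:,0]-x)<.004
    if k.sum()>5: print(x,'mid y',round((h[k,1].min()+h[k,1].max())*500,1),'w',np.round(np.ptp(h[k,1])*1000,1),'z',np.median(h[k,2]).round(4))
print('x ext',h[:,0].min(),h[:,0].max())
E
```

```text
-0.08 mid y 1.1 w 29.2 z 0.0377
-0.05 mid y 0.6 w 29.1 z 0.0376
0 mid y 0.6 w 29.1 z 0.0378
0.01 mid y 1.0 w 29.5 z 0.038
0.03 mid y 0.6 w 45.6 z 0.0436
x ext -0.09267199694897015 0.032918633742849916
```

View pics/w6.png

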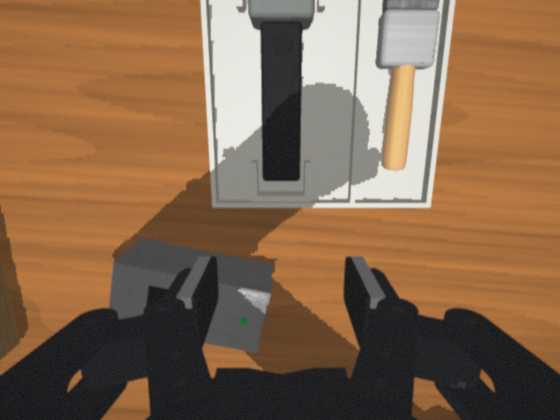

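The scanner lies centred in its nest, with the handle end at (281,180) and the head at (281,10) in the wide end. The heights (38 and 44 mm) show it seated on the floor, and the robot is clear.

```bash
python3 -c "
from rig import robot
print(robot.job_done())"
```

```text
the job is handed in; nothing more can be done
None
```

The scanner was drawn from its dock, set down, re-gripped, aimed at the ticket for over a second, and laid flat and released in its nest; the job is handed in, but no verdict was returned.

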